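Transfer a hanging brake-pad carrier into the next rail's spring keeper

ROBOT

A 7-joint arm with a two-finger parallel gripper is mounted at the origin on the work surface. World frame = base frame: x ahead of the robot, y to its left, z up, the work surface at z = 0. Lengths are in m, angles in rad, forces in N, time in s.
With the tool pointing down it reaches from about 0.425 to 1.025 m from the base axis. Payload 9.4 kg.
Tool frame: the origin (TCP) lies between the finger pads; the fingertips stand 22 mm ahead of it and the grasp point (between the pads) lies 3 mm ahead of it; z points along the fingers, y is the line along which they close (so a half turn about z gives the same grasp; the last joint's range is limited). The gripper opens to 93 mm and grips with 3 to 60 N. Pads are 15 mm wide; open, the fingers measure 128 mm over their backs; the gripper's body (75 mm by 188 mm) begins 65 mm behind the grasp point.
Start: joints at [1.235, 0.599, -0.003, 1.599, 0.002, 0.943, -0.08], TCP at [0.186, -0.701, 0.241] pointing down, gripper open.
Joint ranges: [-2.57, 2.57], [-0.35, 1.97], [-1.29, 1.29], [0.11, 2.56], [-1.05, 4.19], [0.11, 1.86], [-2.63, 2.63]. Speed limits (rad/s): [2.22, 2.22, 3.01, 3.01, 3.14, 3.14, 3.14].

INTERFACE

Orientations are given as a unit quaternion [x, y, z, w].
In Python, from rig import arm gives the robot as it stands.
- The arm moves only by the tool play_rows, never from a script. Its argument "targets" is a list of rows, each a list of 7 numbers: the shift along the world's x, y, z in m, then the turn, a rotation vector about the world's x, y, z in degrees, then the opening, from 0 (shut) to 1 (fully open). In form: [[tx, ty, tz, wx, wy, wz, grip], ...]. A call has 1 to 10 rows; each row shifts and turns the commanded pose from where the row before left it; what a row does not reach is not made up. A row lasts 1/10 s, in which the tool goes at most 50 mm and 8.59 degrees, less where a joint would pass 70% of its speed; a pose out of reach is approached as far as the arm can. A call with a gripper value outside its range is refused whole. The fingers move at their own pace and stop on an object; "squeeze" is the grip in N (left out, the last holds). Time passes only in rows, so rows that do not move let the fingers close. It gives the time, the measured TCP pose, the force, the opening and the grip force at its end, in the units of the state.
- arm.sense(): the state, without advancing time (a new reading comes with each control period).
- arm.capture(name): name is "scene" or "top" or "wrist"; returns the picture (480x640x3 uint8, red, green, blue); there is no depth.
- arm.camera_params(name): a dict with "vfov" (degrees; the focal length in pixels is half the picture's height over the tangent of half this angle, whatever the lens; pixels are square), "cx", "cy" (the principal point, pixels), "dist" ([k1, k2, p1, p2, k3] as OpenCV has them; the pictures are not rectified), "position" and "orientation" of the camera in the world; the wrist camera has in their place "tool_from_camera" (4x4, takes a point from camera to tool coordinates, whose origin is the TCP and whose axes are the flange's). Camera axes: x right, y up, looking along -z (the intrinsics and any distortion apply to the point x, -y, -z); pixel columns grow to the right and rows downward; lengths in m; the calibration is good to about 2 mm. A picture is of the moment at which its call begins: read the wrist's pose just before it. camera_params takes no time and is no camera call.
- arm.finish_job(): hands the job in; it is judged then, once.
The state is a dict: "time": time; "qpos": joint angles; "dq": joint speeds; "joint_efforts": joint torques, N m; "tcp_pos": TCP position; "tool_rot": TCP orientation; "contact_force": force on the tool from outside, world axes, zero at the start; "moment": the same for the moment, N m; "width": finger opening in m; "grip_force": force on a finger pad.
Only numpy, scipy, OpenCV 4.12 (cv2) and the standard library are available. Lean on these libraries where they do the work, as an engineer would, in place of code of your own. Each camera call takes 0.05 s, during which the arm holds its last target. There are 200 camera calls.

TASK

Take the brake-pad carrier that hangs nearest the free end of the right-hand rail (as the robot faces it), lift it over the end stop and thread it onto the empty left-hand rail. There, push it against the sprung pusher of the keeper until it drops in behind the keeper's lip, and leave it sitting down flat in the keeper, held by the spring. Be gentle: feel for the keeper, do not run the spring to its end or jam the carrier on the rails, and leave the other carrier hanging where it is.

Things in the scene. Friction and masses are not known exactly. Their poses are not given: they have to be found in the camera images.
- carrier: Carrier to move: on the right-hand rail, the one nearer its free end. 0.3 to 0.6 kg. Crown block 32 x 32 x 12 mm lying on the rail, under it a closed steel loop (24 mm gap across the rail, 60 mm free height, 30 mm long along it), so it comes off only over the free end. Origin: centre of the crown's underside; x across the rail, y along it, z up. Starts 50 to 100 mm from the free end.
- carrier_tab (a point): Centre of the carrier's grip tab, which stands on the crown: 14 mm across the rail, 24 mm along it, 34 mm tall (12 to 46 mm above the crown's underside; this point at 29 mm). Below the loop hangs an open grey bin with brake pads, 72 mm across, 44 mm along the rail, from 62 to 122 mm below the crown's underside.
- other_carrier: A carrier of the same kind, same origin and axes, 65 to 145 mm farther back on the right-hand rail. Leave it there.
- rail1: Right-hand rail stand, fixed: flat steel bar 10 mm wide, 20 mm tall, 250 mm long, top 225 mm above the bench, running along this body's -y from the free end to a post. Origin: on the bench straight below the free end; x across the rail, y along it, pointing out of the free end.
- rail1_end (a point): Top of the right-hand bar at its very end, 225 mm above the bench. On it stands the end stop, a stud 10 mm wide, 8 mm long, 12 mm tall. To pass it lift the carrier more than 12 mm and less than 40 mm (then the bin meets the bar from below).
- rail2: Left-hand rail stand, fixed: same bar, height and end stop, running along this body's +y from the free end to a post 246 mm away. Origin: on the bench straight below the free end; x across the rail, y along it towards the post. The two free ends are 90 mm or more apart. The keeper is clamped on this bar; seated in it, the crown's underside lies flat 230 mm above the bench.
- rail2_end (a point): Top of the left-hand bar at its very end, 225 mm above the bench. The place of the keeper is NOT measured: its front is 80 to 140 mm from here. From the front: lip 8 mm long, 15 mm above the bar top; floor 5 mm above the bar, 26 mm long; then the sprung pusher's flat face, 35 mm high above the bar. A crown held 20 mm above the bar passes stop and lip and meets the pusher.
- rail2_post (a point): Top of the left-hand bar 246 mm from its free end, over the post. The keeper's pusher slides towards here on a spring: gives from 2 N, 0.3 N more per mm, 14 mm of travel (6 N), then hard; an oil damper adds 0.08 N per mm/s. The 32 mm crown goes down between lip and pusher only while the pusher is pushed back over 6 mm; 8 to 11 mm (4.4 to 5.3 N) is good. Then the spring clamps it to the lip.
Mind the look-alikes: they are no part of the job. What is shaped like the other_carrier but green or red is not meant.

How it is judged:
On the way, in this order (a step that is already met when the one before it is completed fails the run):
1. The carrier has been lifted over the right-hand rail's end stop and is clear of that rail (y of carrier in the frame of rail1 above 0.02 m and height (world z) of carrier above 0.2 m), for 0.1 s.
2. The carrier's loop is threaded on the left-hand rail, past its end stop (y of carrier in the frame of rail2 above 0.03 m and x of carrier in the frame of rail2 between -0.012 and 0.012 m and z of carrier in the frame of rail2 between 0.222 and 0.268 m), for 0.1 s.
At the end, for the whole second after the job is handed in: The carrier is let go and at rest in the keeper on the left-hand rail: its crown's underside 5 mm (+-2.5 mm) above that rail's top, upright within 4 degrees; the other carrier still hangs at the back of the right-hand rail (z of carrier in the frame of rail2 between 0.2275 and 0.2325 m and y of carrier in the frame of rail2 above 0.09 m and x of carrier in the frame of rail2 between -0.012 and 0.012 m and angle between carrier's own z axis and vertical below 0.07 rad and linear speed of carrier below 0.02 m/s and z of other_carrier in the frame of rail1 between 0.221 and 0.228 m and y of other_carrier in the frame of rail1 below -0.13 m); the robot touches nothing.
It fails at once if The carrier is forced against the right-hand rail or its stop (over 25 N) (contact force between carrier and rail1 above 25 N).
It fails at once if The carrier is forced against the left-hand rail or the keeper, or the keeper's spring is run hard to its end (over 25 N) (contact force between carrier and rail2 above 25 N).
It fails at once if The other carrier is moved by more than 25 mm (distance of other_carrier from where it was at the start of the episode above 0.025 m).
It also fails if it takes over 53 s, if anything falls off the work surface, if the arm or the gripper's body presses on something with over 40 N, if the wrist force passes 120 N, or if a joint passes its speed limit or range.

## Working session

There is one attempt and no reset: what is moved stays moved. The work goes in short steps, Python scripts to look and compute and a tool call to move; the robot and the scene stay as the last step left them, time stands still between calls to the robot, and variables do not carry over. Pictures are saved under pics/ and viewed, at most 10 in all, crops included, and the job is handed in when it is done.

Besides the shell and the picture viewer there is one more tool, called after "Emit:" as name(argument=value, ...) on one line, values as JSON. play_rows: Moves the arm, as the interface text tells. Its arguments: {"type":"object","properties":{"targets":{"type":"array"},"squeeze":{"type":"number"}},"required":["targets"]}

```bash
ls; mkdir -p pics
cat > h.py <<'E'
import numpy as np, cv2
from rig import arm
from scipy.spatial.transform import Rotation as R
def K(p):
    f=240/np.tan(np.radians(p['vfov'])/2); return np.array([[f,0,p['cx']],[0,f,p['cy']],[0,0,1.]])
def pose(name,p,s=None):
    if 'position' in p: return R.from_quat(p['orientation']).as_matrix(),np.array(p['position'])
    T=np.array(p['tool_from_camera']); Rt=R.from_quat(s['tool_rot']).as_matrix()
    return Rt@T[:3,:3], Rt@T[:3,3]+np.array(s['tcp_pos'])
def ray(name,uv,s=None):
    p=arm.camera_params(name); Rm,o=pose(name,p,s)
    n=cv2.undistortPoints(np.array([[uv]],float),K(p),np.array(p['dist'],float))[0,0]
    d=Rm@np.array([n[0],-n[1],-1]); return o,d
def atz(name,uv,z,s=None):
    o,d=ray(name,uv,s); return o+d*(z-o[2])/d[2]
def tri(*obs):
    A=np.zeros((3,3));b=np.zeros(3)
    for o,d in obs:
        d=d/np.linalg.norm(d);M=np.eye(3)-np.outer(d,d);A+=M;b+=M@o
    return np.linalg.solve(A,b)
def snap(name,fn):
    im=arm.capture(name); cv2.imwrite('pics/'+fn,im[:,:,::-1]); return im
E
python3 - <<'E'
from h import *
print(arm.sense())
snap('scene','s0.png');snap('top','t0.png')
for n in('scene','top','wrist'):print(arm.camera_params(n))
E
```

```text
pics
{'time': 0.0, 'qpos': array([ 1.23531341,  0.60009779, -0.00256763,  1.60007443,  0.0018062 ,
        0.94290626, -0.07976617]), 'dq': array([-8.58724320e-04, -9.34521394e-04,  5.30343197e-04,  1.87031882e-03,
        9.22491409e-04, -7.48658955e-05,  8.20927485e-07]), 'joint_efforts': array([-2.14957487e-03, -7.65050483e+01,  1.49796981e+00, -2.52353793e+01,
       -5.22536575e-02,  1.68992474e-02,  1.63939603e-04]), 'tcp_pos': array([ 0.18542185, -0.70044615,  0.23979914]), 'tool_rot': array([ 9.91632838e-01,  1.29088206e-01, -1.59011734e-04, -7.24534671e-04]), 'contact_force': array([ 0.31589276, -0.21138021, -0.16806347]), 'moment': array([-0.0771181 , -0.02195794,  0.00776103]), 'grip_force': 0.0, 'width': 0.09292608320301549}
{'vfov': 51.642137809544906, 'cx': 318.1070573419258, 'cy': 238.9360193047765, 'dist': array([0.00257934, 0.        , 0.        , 0.        , 0.        ]), 'position': array([1.20024673, 0.21178446, 0.95700684]), 'orientation': array([0.2155662 , 0.31044509, 0.75740328, 0.53244279])}
{'vfov': 50.291260914547365, 'cx': 327.98271121427, 'cy': 245.258552192619, 'dist': array([-0.1356493,  0.       ,  0.       ,  0.       ,  0.       ]), 'position': array([ 0.30004222, -0.054694  ,  1.23961706]), 'orientation': array([ 0.06117616, -0.06267406, -0.69742885,  0.71128225])}
{'vfov': 65.15878416084632, 'cx': 320.0104778460941, 'cy': 242.0015519775031, 'dist': array([-0.07073141,  0.        ,  0.        ,  0.        ,  0.        ]), 'tool_from_camera': array([[ 1.05645160e-04,  9.52935293e-01,  3.03173738e-01,
         8.48740318e-02],
       [ 9.99999196e-01,  2.82411715e-04, -1.23613994e-03,
        -6.36879304e-04],
       [-1.26358119e-03,  3.03173625e-01, -9.52934498e-01,
        -1.44841158e-01],
       [ 0.00000000e+00,  0.00000000e+00,  0.00000000e+00,
         1.00000000e+00]])}
```

View pics/s0.png

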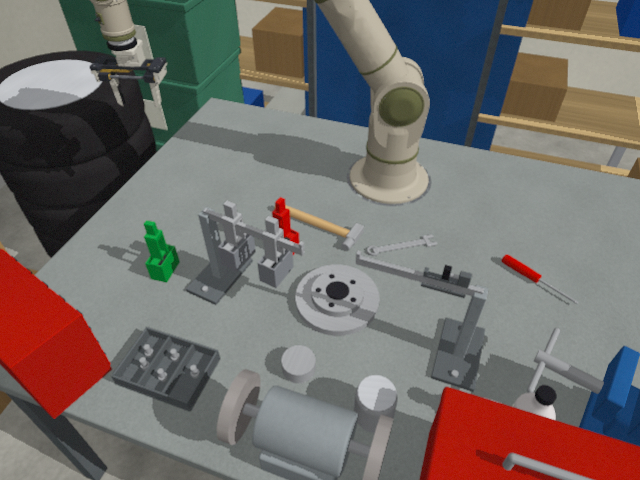

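View pics/t0.png

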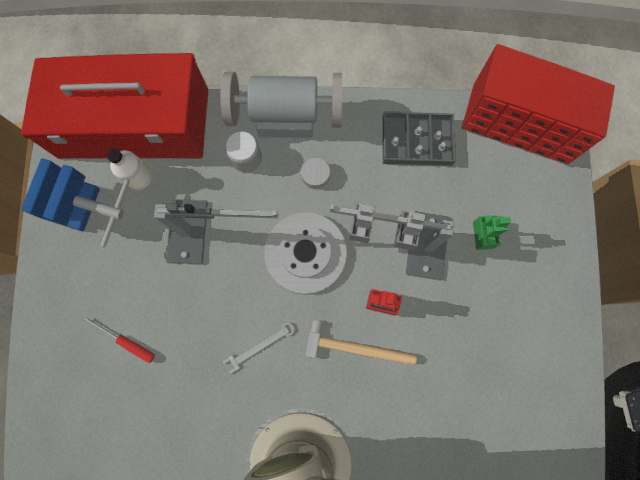

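The top view shows the right rail running from about (333,209) to (452,230) with two carriers on it. The left rail runs from (277,213) to a post near (158,211), with the keeper at about (190,209). I'll enlarge the crops for exact pixels.

Run:
```python
import cv2,numpy as np
t=cv2.imread('pics/t0.png');s=cv2.imread('pics/s0.png')
a=cv2.resize(t[190:250,145:295],None,fx=5,fy=5,interpolation=cv2.INTER_CUBIC)
b=cv2.resize(t[190:250,315:465],None,fx=5,fy=5,interpolation=cv2.INTER_CUBIC)
cv2.imwrite('pics/tc.png',np.vstack([a,b])[:600])
a=cv2.resize(s[190:290,190:310],None,fx=5,fy=5,interpolation=cv2.INTER_CUBIC)
cv2.imwrite('pics/sc1.png',a)
a=cv2.resize(s[235:320,345:495],None,fx=5,fy=5,interpolation=cv2.INTER_CUBIC)
cv2.imwrite('pics/sc2.png',a)
```

```text
(no output)
```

View pics/tc.png

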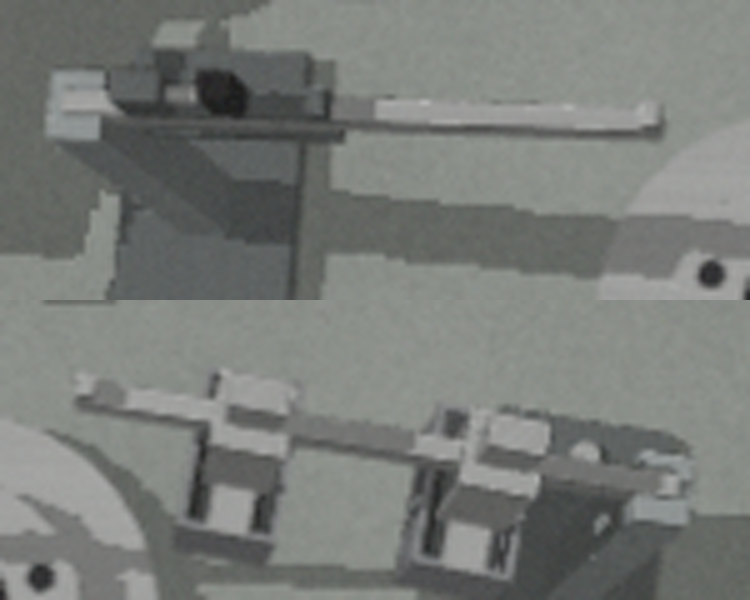

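View pics/sc1.png

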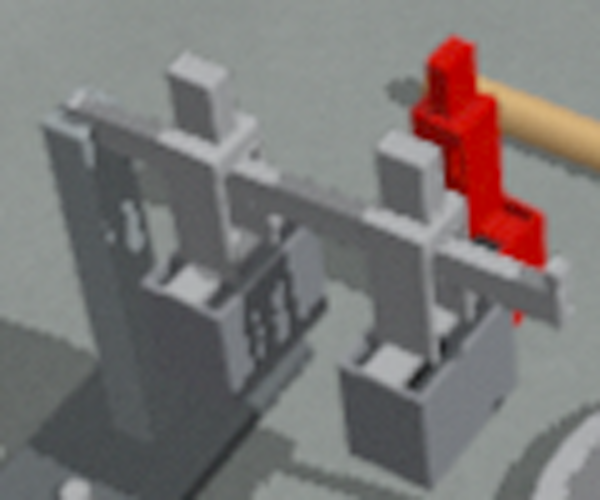

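View pics/sc2.png

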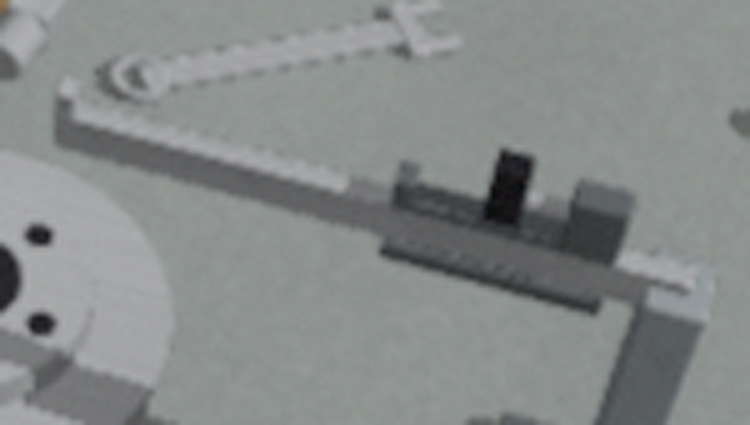

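The tc crop shows rail 2's end at about (658,113) and its far end at about (62,100). Rail 1's end is at about (78,388), and the carrier's tab top is at about (258,389). In scene crop 1 that tab top is at (410,150), and the other carrier's is at (200,70).

```bash
cat > m.py <<'E'
from h import *
c=lambda x0,y0,u,v:(x0+(u+.5)/5-.5,y0+(v+.5)/5-.5)
A=lambda u,v:c(145,190,u,v); B=lambda u,v:c(315,190,u,v-300); S1=lambda u,v:c(190,190,u,v); S2=lambda u,v:c(345,235,u,v)
p=lambda n,x:print(n,np.round(x,4))
T=lambda uv:ray('top',uv);S=lambda uv:ray('scene',uv)
p('tab top',tri(T(B(258,389)),S(S1(410,150)))); p(' t',atz('top',B(258,389),.271));p(' s',atz('scene',S1(410,150),.271))
p('tab2 t',atz('top',B(518,434),.271));p('tab2 s',atz('scene',S1(200,70),.271))
p('r1end t',atz('top',B(76,390),.225));p('r1end s',atz('scene',S1(560,285),.225))
p('r1 far t',atz('top',B(688,482),.225)); p('r1 far s',atz('scene',S1(73,105),.225))
p('r2end t',atz('top',A(658,114),.225));p('r2end s',atz('scene',S2(62,105),.225))
p('r2far t',atz('top',A(60,101),.225)); p('r2far s',atz('scene',S2(700,285),.225))
p('lip front t',atz('top',A(378,110),.225));p('lip front s',atz('scene',S2(350,185),.225))
E
python3 m.py
```

```text
tab top [ 0.5483 -0.1276  0.2697]
 t [ 0.5483 -0.1283  0.271 ]
 s [ 0.5494 -0.1261  0.271 ]
tab2 t [ 0.5325 -0.2302  0.271 ]
tab2 s [ 0.5343 -0.2281  0.271 ]
r1end t [ 0.5581 -0.0573  0.225 ]
r1end s [ 0.5587 -0.0591  0.225 ]
r1 far t [ 0.525  -0.3087  0.225 ]
r1 far s [ 0.529  -0.2995  0.225 ]
r2end t [0.5458 0.0519 0.225 ]
r2end s [0.5445 0.0542 0.225 ]
r2far t [0.5473 0.3014 0.225 ]
r2far s [0.5517 0.3048 0.225 ]
lip front t [0.5455 0.1673 0.225 ]
lip front s [0.5473 0.1714 0.225 ]
```

Emit:
play_rows(targets=[[0, 0, 0.045, 0, 0, 0, 1], [0, 0, 0.045, 0, 0, 0, 1], [0.02, 0.032, 0.045, 0, 0, 3.74, 1], [0.02, 0.032, 0.02, 0, 0, 3.74, 1], [0.02, 0.032, 0, 0, 0, 3.74, 1], [0.02, 0.032, 0, 0, 0, 3.74, 1], [0.02, 0.032, 0, 0, 0, 3.74, 1], [0.02, 0.032, 0, 0, 0, 3.74, 1], [0.02, 0.032, 0, 0, 0, 3.74, 1], [0.02, 0.032, 0, 0, 0, 3.74, 1]])

```text
time: 1.1
tcp_pos: [0.343, -0.4481, 0.3887]
tool_rot: [0.924, 0.382, -0.0, -0.0]
contact_force: [0.9, -0.8, 0.8]
width: 0.093
grip_force: 0.0
```

Emit:
play_rows(targets=[[0.02, 0.032, 0, 0, 0, 3.74, 1], [0.02, 0.032, 0, 0, 0, 3.74, 1], [0.02, 0.032, 0, 0, 0, 3.74, 1], [0.02, 0.032, 0, 0, 0, 3.74, 1], [0.02, 0.032, 0, 0, 0, 3.74, 1], [0.02, 0.032, 0, 0, 0, 3.74, 1], [0.02, 0.032, 0, 0, 0, 3.74, 1], [0.02, 0.032, 0, 0, 0, 3.74, 1], [0.02, 0.032, 0, 0, 0, 3.74, 1], [0.02, 0.032, 0, 0, 0, 3.74, 1]])

```text
time: 2.1
tcp_pos: [0.543, -0.1283, 0.3888]
tool_rot: [0.753, 0.658, -0.0, -0.0]
contact_force: [1.1, -0.4, -0.2]
width: 0.0932
grip_force: 0.0
```

Emit:
play_rows(targets=[[0, 0, 0, 0, 0, 0, 1], [0, 0, 0, 0, 0, 0, 1]])

```text
time: 2.3
tcp_pos: [0.5425, -0.1292, 0.3885]
tool_rot: [0.753, 0.657, -0.0, -0.0]
contact_force: [0.4, -0.5, 0.5]
width: 0.0933
grip_force: 0.0
```

Run:
```python
from h import *
import pickle
s=arm.sense(); pickle.dump(s,open('w1.pkl','wb')); snap('wrist','w1.png')
print(s['time'],s['tcp_pos'],R.from_quat(s['tool_rot']).as_matrix().round(3),s['contact_force'],s['qpos'].round(2))
```

```text
2.3 [ 0.54251423 -0.12916415  0.38849678] [[ 0.135  0.991 -0.001]
 [ 0.991 -0.135  0.   ]
 [-0.    -0.001 -1.   ]] [ 0.44326494 -0.53473886  0.52737715] [ 0.5   0.29 -0.48  1.77  0.15  1.12 -0.17]
```

View pics/w1.png

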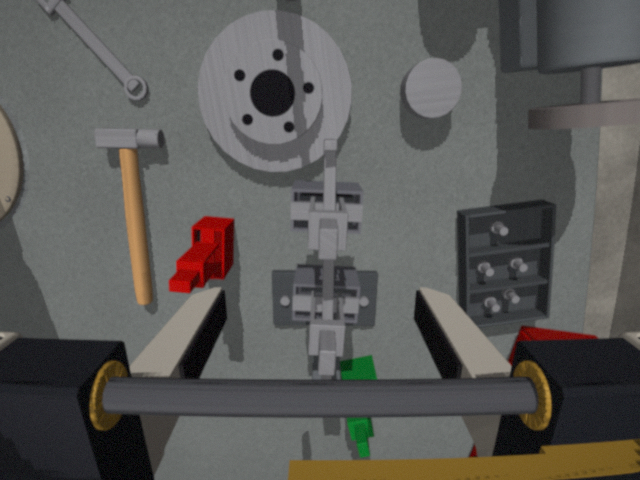

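The wrist view shows the stop's stud at about (330,143), the carrier's tab top spanning roughly (318–338, 222–255), and the rail running almost straight down the picture.

Run:
```python
from h import *
import pickle
s=pickle.load(open('w1.pkl','rb'))
for n,uv,z in [('stud top',(330.5,145),.237),('bar1 mid u at 170',(330,172),.225),('bar at 270',(327,268),.225),('crown front edge',(328,208),.237),('tab top',(327.5,238),.271),('tab2 top',(323,346),.271)]:
    print(n,atz('wrist',uv,z,s).round(4))
im=cv2.imread('pics/w1.png'); cv2.imwrite('pics/w1c.png',cv2.resize(im[130:390,265:385],None,fx=4,fy=4,interpolation=cv2.INTER_CUBIC)[:600])
```

```text
stud top [ 0.5595 -0.0617  0.237 ]
bar1 mid u at 170 [ 0.5566 -0.0837  0.225 ]
bar at 270 [ 0.5432 -0.1666  0.225 ]
crown front edge [ 0.5512 -0.1105  0.237 ]
tab top [ 0.5482 -0.1251  0.271 ]
tab2 top [ 0.5328 -0.2152  0.271 ]
```

View pics/w1c.png

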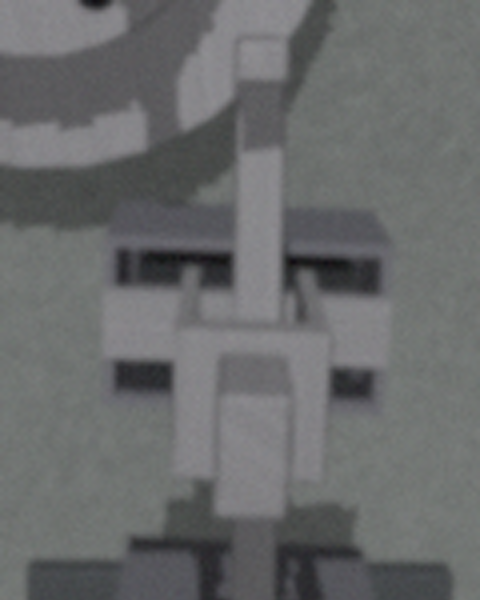

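Emit:
play_rows(targets=[[0.003, 0.0005, -0.025, 0, 0, -0.7, 1], [0.003, 0.0005, -0.03, 0, 0, 0, 1], [0, 0, -0.03, 0, 0, 0, 1], [0, 0, -0.02, 0, 0, 0, 0.6], [0, 0, -0.0125, 0, 0, 0, 0.4], [0, 0, -0.005, 0, 0, 0, 0.3], [0, 0, 0, 0, 0, 0, 0.2]], squeeze=40)

```text
time: 3.05
tcp_pos: [0.5484, -0.1293, 0.2664]
tool_rot: [0.758, 0.652, -0.0, -0.0]
contact_force: [-0.6, -0.8, 0.4]
width: 0.0656
grip_force: 0.0
```

Emit:
play_rows(targets=[[0, 0, 0, 0, 0, 0, 0], [0, 0, 0, 0, 0, 0, 0], [0, 0, 0, 0, 0, 0, 0], [0, 0, 0, 0, 0, 0, 0]])

```text
time: 3.45
tcp_pos: [0.5487, -0.1286, 0.2669]
tool_rot: [0.758, 0.652, 0.0, 0.0]
contact_force: [0.2, 0.1, 0.3]
width: 0.0336
grip_force: 0.0
```

Emit:
play_rows(targets=[[0, 0, 0, 0, 0, 0, 0], [0, 0, 0, 0, 0, 0, 0], [0, 0, 0, 0, 0, 0, 0], [0, 0, 0, 0, 0, 0, 0], [0, 0, 0, 0, 0, 0, 0]])

```text
time: 3.95
tcp_pos: [0.5486, -0.1286, 0.2665]
tool_rot: [0.758, 0.652, -0.0, 0.0]
contact_force: [-0.2, -0.8, 0.9]
width: 0.0135
grip_force: 39.9
```

Emit:
play_rows(targets=[[0, 0, 0.004, 0, 0, 0, 0], [0, 0, 0.006, 0, 0, 0, 0], [0, 0, 0.006, 0, 0, 0, 0], [0, 0, 0.006, 0, 0, 0, 0], [0, 0, 0, 0, 0, 0, 0], [0, 0, 0, 0, 0, 0, 0]])

```text
time: 4.55
tcp_pos: [0.5485, -0.1287, 0.2886]
tool_rot: [0.758, 0.652, 0.0, 0.0]
contact_force: [-0.5, 1.0, -4.9]
width: 0.0137
grip_force: 39.9
```

Run:
```python
from h import *
import pickle
s=arm.sense(); pickle.dump(s,open('w2.pkl','wb')); a=snap('wrist','w2.png')
print(s['time'],s['tcp_pos'],s['contact_force'],s['moment'])
cv2.imwrite('pics/w2c.png',cv2.resize(a[100:460,190:460,::-1],None,fx=1.66,fy=1.66,interpolation=cv2.INTER_CUBIC))
```

```text
4.55 [ 0.54852655 -0.12866022  0.2885953 ] [-0.45893524  0.98702943 -4.9035745 ] [-0.05258634 -0.07827772 -0.00100583]
```

View pics/w2c.png

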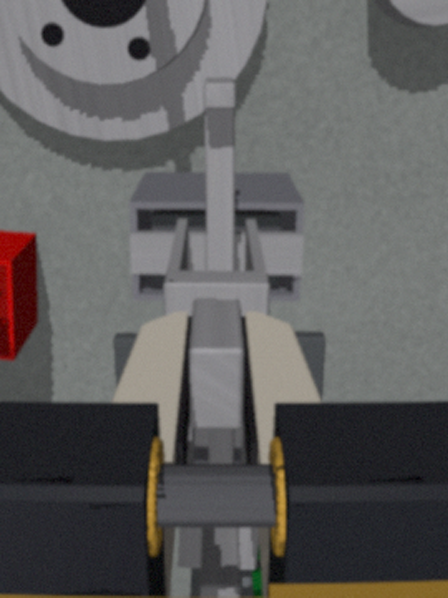

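The carrier is lifted, weighs about 5 N, and the bar is centred in the loop with the stud straight ahead. Next I move it out along rail 1.

Emit:
play_rows(targets=[[0.0012, 0.008, 0, 0, 0, 0, 0], [0.0027, 0.018, 0, 0, 0, 0, 0], [0.0027, 0.018, 0, 0, 0, 0, 0], [0.0027, 0.018, 0, 0, 0, 0, 0], [0.0027, 0.018, 0, 0, 0, 0, 0], [0.0027, 0.018, 0, 0, 0, 0, 0], [0.0015, 0.01, 0, 0, 0, 0, 0], [0.0009, 0.006, 0, 0, 0, 0, 0], [0, 0, 0, 0, 0, 0, 0]])

```text
time: 5.5
tcp_pos: [0.5657, -0.0139, 0.2884]
tool_rot: [0.757, 0.653, -0.0, -0.0]
contact_force: [0.3, 0.1, -5.5]
width: 0.0139
grip_force: 39.9
```

Emit:
play_rows(targets=[[-0.004, 0.001, 0, 0, 0, 1.5, 0], [-0.004, 0.002, 0, 0, 0, 1.5, 0], [-0.004, 0.003, 0, 0, 0, 1.5, 0], [-0.004, 0.002, 0, 0, 0, 1.5, 0], [-0.004, 0.002, 0, 0, 0, 1.5, 0], [0, 0, 0, 0, 0, 0, 0], [0, 0, 0, 0, 0, 0, 0]])

```text
time: 6.2
tcp_pos: [0.5457, -0.0047, 0.2885]
tool_rot: [0.714, 0.7, 0.0, 0.0]
contact_force: [0.0, -0.1, -5.4]
width: 0.0137
grip_force: 39.9
```

Run:
```python
from h import *
import pickle
s=arm.sense(); pickle.dump(s,open('w3.pkl','wb')); a=snap('wrist','w3.png')
print(s['time'],s['tcp_pos'],s['contact_force'],R.from_quat(s['tool_rot']).as_matrix()[:2,0])
cv2.imwrite('pics/w3c.png',cv2.resize(a[0:400,200:440,::-1],None,fx=1.5,fy=1.5,interpolation=cv2.INTER_CUBIC))
```

```text
6.2 [ 0.5456956  -0.00472774  0.2885484 ] [ 0.0291876  -0.06652067 -5.44484684] [0.01860032 0.99982699]
```

View pics/w3c.png

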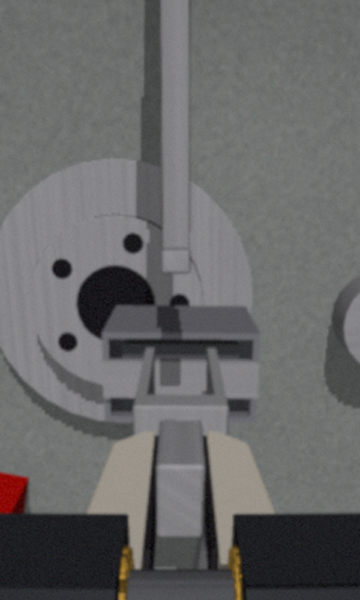

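The wrist view shows rail 2's stud top at crop (176,260), with the bar running up the picture at crop column 175. The crown's centre is at column 180.

Run:
```python
from h import *
import pickle
s=pickle.load(open('w3.pkl','rb')); c=lambda u,v:(200+(u+.5)/1.5-.5,(v+.5)/1.5-.5)
im=cv2.imread('pics/w3.png',0).astype(int)
for r in (5,60,120,150): print(r,im[r,300:335].tolist())
for n,uv,z in [('stud',c(176,260),.237),('bar',c(175,5),.225),('bar',c(175,100),.225),('bar',c(175.3,200),.225),('crown ft',c(180,400),.259),('tab top',c(180.5,499),.293)]: print(n,atz('wrist',uv,z,s).round(4))
```

```text
5 [73, 69, 71, 69, 71, 70, 81, 107, 116, 126, 129, 123, 126, 130, 129, 130, 131, 130, 133, 132, 133, 133, 130, 130, 128, 111, 94, 94, 106, 101, 105, 107, 108, 106, 104]
60 [73, 75, 79, 75, 75, 76, 75, 87, 114, 124, 126, 128, 130, 129, 131, 128, 132, 134, 134, 137, 136, 132, 134, 133, 129, 117, 109, 112, 112, 114, 115, 115, 115, 115, 114]
120 [93, 94, 93, 92, 92, 90, 90, 91, 103, 119, 126, 130, 126, 129, 130, 127, 131, 134, 136, 136, 135, 132, 132, 133, 128, 119, 109, 107, 114, 111, 108, 111, 112, 114, 111]
150 [88, 83, 80, 71, 66, 64, 72, 80, 102, 120, 126, 129, 128, 128, 131, 130, 130, 130, 132, 131, 132, 133, 133, 131, 128, 117, 112, 120, 129, 134, 136, 132, 135, 133, 135]
stud [0.5451 0.0557 0.237 ]
bar [0.5464 0.1388 0.225 ]
bar [0.5458 0.109  0.225 ]
bar [0.5452 0.0755 0.225 ]
crown ft [0.5457 0.0123 0.259 ]
tab top [ 0.5455 -0.0046  0.293 ]
```

Emit:
play_rows(targets=[[0.0001, 0.008, -0.002, 0, 0, 0, 0], [0.0003, 0.018, 0, 0, 0, 0, 0], [0.0003, 0.018, 0, 0, 0, 0, 0], [0.0003, 0.018, 0, 0, 0, 0, 0], [0.0003, 0.018, 0, 0, 0, 0, 0], [0.0003, 0.018, 0, 0, 0, 0, 0], [0.0003, 0.018, 0, 0, 0, 0, 0], [0.0003, 0.018, 0, 0, 0, 0, 0], [0.0003, 0.018, 0, 0, 0, 0, 0], [0.0002, 0.012, 0, 0, 0, 0, 0]])

```text
time: 7.25
tcp_pos: [0.5482, 0.1616, 0.2863]
tool_rot: [0.713, 0.701, 0.0, -0.0]
contact_force: [-0.3, -0.1, -6.5]
width: 0.0139
grip_force: 39.9
```

Emit:
play_rows(targets=[[0, 0.003, 0, 0, 0, 0, 0], [0, 0.003, 0, 0, 0, 0, 0], [0, 0.001, 0, 0, 0, 0, 0], [0, 0, 0, 0, 0, 0, 0], [0, 0, 0, 0, 0, 0, 0], [0, 0, 0, 0, 0, 0, 0]])

```text
time: 7.85
tcp_pos: [0.5484, 0.1659, 0.2865]
tool_rot: [0.714, 0.7, -0.0, 0.0]
contact_force: [-0.0, 0.1, -5.0]
width: 0.0138
grip_force: 39.9
```

Emit:
play_rows(targets=[[0, 0.002, 0, 0, 0, 0, 0], [0, 0.002, 0, 0, 0, 0, 0], [0, 0.002, 0, 0, 0, 0, 0], [0, 0.002, 0, 0, 0, 0, 0], [0.0003, 0.002, 0, 0, 0, 0, 0], [0, 0.002, 0, 0, 0, 0, 0], [0, 0.002, 0, 0, 0, 0, 0], [0, 0.002, 0, 0, 0, 0, 0], [0, 0.002, 0, 0, 0, 0, 0], [0, 0.002, 0, 0, 0, 0, 0]])

```text
time: 8.85
tcp_pos: [0.5487, 0.1866, 0.2864]
tool_rot: [0.714, 0.701, -0.0, -0.0]
contact_force: [0.0, -0.3, -5.5]
width: 0.0134
grip_force: 39.9
```

Emit:
play_rows(targets=[[0, 0.001, 0, 0, 0, 0, 0], [0, 0.001, 0, 0, 0, 0, 0], [0, 0.001, 0, 0, 0, 0, 0], [0, 0.001, 0, 0, 0, 0, 0], [0, 0.001, 0, 0, 0, 0, 0], [0, 0.001, 0, 0, 0, 0, 0], [0, 0.001, 0, 0, 0, 0, 0], [0, 0.001, 0, 0, 0, 0, 0]])

```text
time: 9.65
tcp_pos: [0.5487, 0.1944, 0.2864]
tool_rot: [0.714, 0.701, -0.0, 0.0]
contact_force: [-0.3, 0.1, -5.9]
width: 0.0141
grip_force: 39.9
```

Emit:
play_rows(targets=[[0, 0.001, 0, 0, 0, 0, 0], [0, 0.001, 0, 0, 0, 0, 0], [0, 0.001, 0, 0, 0, 0, 0], [0, 0.001, 0, 0, 0, 0, 0], [0, 0.001, 0, 0, 0, 0, 0]])

```text
time: 10.15
tcp_pos: [0.5487, 0.1995, 0.2864]
tool_rot: [0.714, 0.701, 0.0, 0.0]
contact_force: [0.5, -0.2, -5.2]
width: 0.0135
grip_force: 39.9
```

Emit:
play_rows(targets=[[0, 0.001, 0, 0, 0, 0, 0], [0, 0.001, 0, 0, 0, 0, 0], [0, 0.001, 0, 0, 0, 0, 0], [0, 0, 0, 0, 0, 0, 0]])

```text
time: 10.55
tcp_pos: [0.5486, 0.2026, 0.2865]
tool_rot: [0.713, 0.701, 0.0, -0.0]
contact_force: [0.2, 0.4, -5.3]
width: 0.0137
grip_force: 39.9
```

Emit:
play_rows(targets=[[0, 0.001, 0, 0, 0, 0, 0], [0, 0.001, 0, 0, 0, 0, 0], [0, 0.001, 0, 0, 0, 0, 0], [0, 0, 0, 0, 0, 0, 0]])

```text
time: 10.95
tcp_pos: [0.5486, 0.2054, 0.2864]
tool_rot: [0.714, 0.701, -0.0, 0.0]
contact_force: [-0.1, -0.4, -5.0]
width: 0.0138
grip_force: 39.9
```

Emit:
play_rows(targets=[[0, 0.001, 0, 0, 0, 0, 0], [0, 0.001, 0, 0, 0, 0, 0], [0, 0.001, 0, 0, 0, 0, 0], [0, 0, 0, 0, 0, 0, 0]])

```text
time: 11.35
tcp_pos: [0.5487, 0.2082, 0.2864]
tool_rot: [0.714, 0.701, -0.0, 0.0]
contact_force: [-0.9, -2.4, -3.9]
width: 0.0137
grip_force: 39.9
```

Emit:
play_rows(targets=[[0, 0.001, 0, 0, 0, 0, 0], [0, 0.001, 0, 0, 0, 0, 0], [0, 0.001, 0, 0, 0, 0, 0], [0, 0.001, 0, 0, 0, 0, 0], [0, 0, 0, 0, 0, 0, 0]])

```text
time: 11.85
tcp_pos: [0.5488, 0.2125, 0.2864]
tool_rot: [0.714, 0.701, 0.0, 0.0]
contact_force: [0.9, -3.5, -4.2]
width: 0.0136
grip_force: 39.9
```

Emit:
play_rows(targets=[[0, 0.001, 0, 0, 0, 0, 0], [0, 0.001, 0, 0, 0, 0, 0], [0, 0, 0, 0, 0, 0, 0]])

```text
time: 12.15
tcp_pos: [0.5488, 0.2144, 0.2864]
tool_rot: [0.714, 0.701, -0.0, 0.0]
contact_force: [-0.5, -4.7, -3.9]
width: 0.0138
grip_force: 39.9
```

Emit:
play_rows(targets=[[0, 0, 0, 0, 0, 0, 0]])

```text
time: 12.25
tcp_pos: [0.5487, 0.2144, 0.2864]
tool_rot: [0.714, 0.701, 0.0, 0.0]
contact_force: [1.2, -4.2, -4.1]
width: 0.0135
grip_force: 39.9
```

Emit:
play_rows(targets=[[0, 0.001, 0, 0, 0, 0, 0], [0, 0.001, 0, 0, 0, 0, 0], [0, 0, 0, 0, 0, 0, 0], [0, 0, 0, 0, 0, 0, 0], [0, 0, 0, 0, 0, 0, 0]])

```text
time: 12.75
tcp_pos: [0.5488, 0.2161, 0.2864]
tool_rot: [0.714, 0.701, -0.0, 0.0]
contact_force: [1.0, -5.0, -3.9]
width: 0.0137
grip_force: 39.9
```

Emit:
play_rows(targets=[[0, 0, -0.001, 0, 0, 0, 0], [0, 0, -0.001, 0, 0, 0, 0], [0, 0, -0.001, 0, 0, 0, 0], [0, 0, -0.001, 0, 0, 0, 0], [0, 0, 0, 0, 0, 0, 0]])

```text
time: 13.25
tcp_pos: [0.5485, 0.2162, 0.2824]
tool_rot: [0.714, 0.701, -0.0, 0.0]
contact_force: [-0.2, -5.7, -3.5]
width: 0.0139
grip_force: 39.9
```

Emit:
play_rows(targets=[[0, 0, -0.001, 0, 0, 0, 0], [0, 0, -0.001, 0, 0, 0, 0], [0, 0, -0.001, 0, 0, 0, 0], [0, 0, 0, 0, 0, 0, 0]])

```text
time: 13.65
tcp_pos: [0.5485, 0.2162, 0.2794]
tool_rot: [0.714, 0.701, -0.0, 0.0]
contact_force: [0.5, -5.6, -4.0]
width: 0.0137
grip_force: 39.9
```

Emit:
play_rows(targets=[[0, 0, -0.0015, 0, 0, 0, 0], [0, 0, -0.0015, 0, 0, 0, 0], [0, 0, -0.0015, 0, 0, 0, 0], [0, 0, -0.0015, 0, 0, 0, 0], [0, 0, 0, 0, 0, 0, 0]])

```text
time: 14.15
tcp_pos: [0.5485, 0.2162, 0.2733]
tool_rot: [0.714, 0.701, -0.0, 0.0]
contact_force: [0.1, -5.0, -3.7]
width: 0.0141
grip_force: 39.9
```

Emit:
play_rows(targets=[[0, 0, -0.0005, 0, 0, 0, 0], [0, 0, -0.0005, 0, 0, 0, 0], [0, 0, -0.0005, 0, 0, 0, 0], [0, 0, 0, 0, 0, 0, 0]])

```text
time: 14.55
tcp_pos: [0.5486, 0.2162, 0.272]
tool_rot: [0.714, 0.701, -0.0, 0.0]
contact_force: [0.2, -5.7, -1.7]
width: 0.0137
grip_force: 39.9
```

Emit:
play_rows(targets=[[0, 0, -0.0005, 0, 0, 0, 0], [0, 0, -0.0003, 0, 0, 0, 0], [0, -0.001, 0, 0, 0, 0, 0], [0, -0.001, 0, 0, 0, 0, 0], [0, 0, 0, 0, 0, 0, 0]])

```text
time: 15.05
tcp_pos: [0.5486, 0.215, 0.2715]
tool_rot: [0.713, 0.701, 0.0, -0.0]
contact_force: [-0.6, -1.6, -0.2]
width: 0.0137
grip_force: 39.9
```

Emit:
play_rows(targets=[[0, -0.0005, 0, 0, 0, 0, 0], [0, -0.0005, 0, 0, 0, 0, 0], [0, 0, 0, 0, 0, 0, 0]])

```text
time: 15.35
tcp_pos: [0.5486, 0.2142, 0.2714]
tool_rot: [0.713, 0.701, 0.0, -0.0]
contact_force: [-2.5, 0.6, 1.8]
width: 0.0139
grip_force: 39.9
```

Emit:
play_rows(targets=[[0, 0, 0, 0, 0, 0, 0], [0, 0, 0, 0, 0, 0, 0]], squeeze=5)

```text
time: 15.55
tcp_pos: [0.5487, 0.2141, 0.2715]
tool_rot: [0.713, 0.701, 0.0, -0.0]
contact_force: [-2.7, 1.6, 4.0]
width: 0.0134
grip_force: 5.0
```

Emit:
play_rows(targets=[[0, 0, 0, 0, 0, 0, 0.3], [0, 0, 0, 0, 0, 0, 0.5], [0, 0, 0, 0, 0, 0, 0.6], [0, 0, 0, 0, 0, 0, 0.7], [0, 0, 0, 0, 0, 0, 0.7], [0, 0, 0, 0, 0, 0, 0.7]])

```text
time: 16.15
tcp_pos: [0.5487, 0.2134, 0.2711]
tool_rot: [0.714, 0.701, 0.0, 0.0]
contact_force: [-0.1, -0.1, 0.2]
width: 0.0576
grip_force: 0.0
```

Emit:
play_rows(targets=[[0, 0, 0.01, 0, 0, 0, 0.7], [0, 0, 0.02, 0, 0, 0, 0.7], [0, 0, 0.03, 0, 0, 0, 0.7], [0, 0, 0.03, 0, 0, 0, 0.7], [0, -0.03, 0.03, 0, 0, 0, 0.7], [0, -0.03, 0, 0, 0, 0, 0.7], [0, 0, 0, 0, 0, 0, 0.7], [0, 0, 0, 0, 0, 0, 0.7]])

```text
time: 16.95
tcp_pos: [0.5486, 0.153, 0.3918]
tool_rot: [0.714, 0.7, 0.0, 0.0]
contact_force: [-0.1, 1.1, -1.7]
width: 0.0651
grip_force: 0.0
```

Run:
```python
from h import *
s=arm.sense(); import pickle; pickle.dump(s,open('w4.pkl','wb'))
a=snap('wrist','w4.png');b=snap('scene','s4.png')
c1=cv2.resize(a[60:360,180:460,::-1],(373,400)); c2=cv2.resize(b[200:320,180:300,::-1],(400,400));c3=cv2.resize(b[210:330,380:500,::-1],(400,400))
w=np.zeros((600,800,3),np.uint8);w[:300,:280]=a[60:360,180:460,::-1];w[:300,280:580]=cv2.resize(c3,(300,300),interpolation=cv2.INTER_AREA);w[300:,:300]=cv2.resize(c2,(300,300))
w[300:540,300:620]=cv2.resize(b[...,::-1],(320,240))
cv2.imwrite('pics/f.png',w);print(s['time'],s['contact_force'])
```

```text
16.95 [-0.09982133  1.09649283 -1.66815183]
```

View pics/f.png

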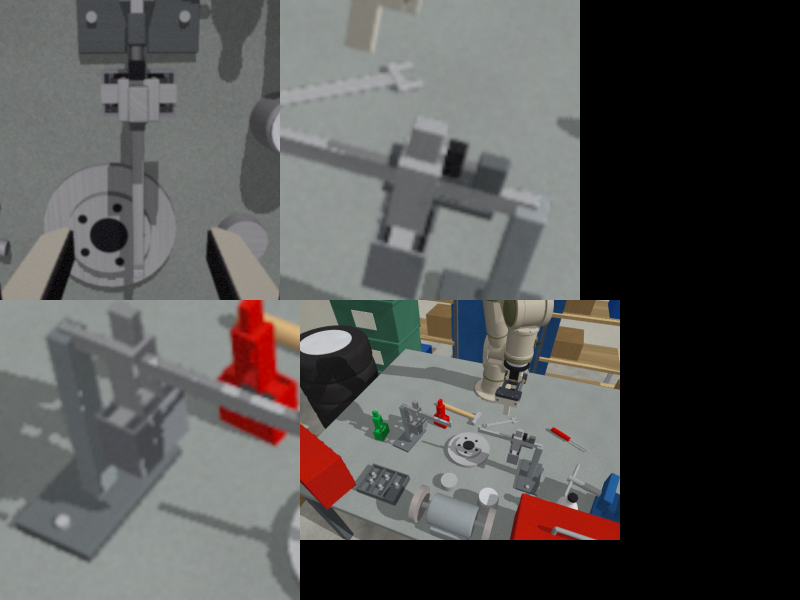

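The carrier hangs upright between the lip and the pusher, and the other carrier is untouched at the back of the right rail. The floor contact I felt came at the right height, 5 mm above the bar, so I'm handing in.

```bash
python3 -c "
from rig import arm
print(arm.finish_job())"
```

```text
the job is handed in; nothing more can be done
None
```

The carrier is seated in the left-hand rail's keeper, clamped by the spring and let go. The other carrier was left in place, and the job was handed in at about 17 s; no verdict was returned.

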